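Shift the bench shaker from second to third speed

TASK

The bench shaker stands still with its gear lever in second. Using only your fingertips against the red knob, never gripping it, push the lever out of second into neutral, across to the other side of the gate, and forward until it is fully home in third, without letting it run into first or fourth. Push gently, then take the hand clear, and leave the bottles and the other things on the bench as they are.

Things in the scene. Friction and masses are not known exactly. Their poses are not given: they have to be found in the camera images.
- shaker: Fixed bench shaker: white base 260 x 475 x 62 mm; blue gearbox at its right end, x and y +-110, +-85 mm, top 104 mm; motor behind it, to x 208 mm, 115 mm high; bottle tray at its left, y 140..340, x +-105 mm, 132 mm high (its bottles 179 mm). Origin on the bench under the lever's pivot; x forward (away from the robot's side), y to the operator's left, z up. Turned at most 0.3 rad from the robot's axes
- gate (a point): Centre of the steel gate plate (120 x 118 mm) on its top face, 108 mm above the bench, 62 mm above the lever's pivot; axes as the shaker's. H gate: two fore-and-aft slots joined by a crosswise slot (neutral) through the middle. Black dots number the slots: one = first (forward left), two = second (back left), three = third (forward right), four = fourth (back right)
- knob (a point): Centre of the red knob: a cylinder along the lever, 36 mm across, 40 mm tall, on a bare 10 mm steel stem. With f = gear_fore, a = gear_across it stands at pivot + 150 mm x (sin f, -sin a cos f, cos a cos f) in the shaker's axes: home in second about 50 mm back and 40 mm left of the gate's centre, at third 51 mm forward and 40 mm right, 181 (home in a slot) to 196 mm above the bench. Its axes tilt with the lever
- gear_lever: The gear lever (stem and knob), 0.22 kg; origin at its pivot. It stays where it is left; moving it takes about 2.5 N at the knob in any direction
- gear_fore (a joint): Fore-and-aft angle of the lever, rad: 0 upright (neutral), positive leaning forward, stops at -0.35 (second or fourth fully home) and 0.35 (first or third fully home). Within the crosswise slot it has only about 0.07 of play either way. Starts at -0.34 to -0.24
- gear_across (a joint): Sideways angle of the lever, rad: positive leaning to the right (-y of the shaker), stops at -0.30 and 0.30. Left slots (first, second) at about -0.28, right slots (third, fourth) at about 0.28; a slot leaves about 0.03 of play. The slots' corners are rounded and guide the stem in
- tray_bottle0: 52 mm square, 78 mm tall capped sample bottle, 0.16 kg, standing loose in the shaker's tray; origin at the centre of its underside. Bystander
- tray_bottle1: 52 mm square, 78 mm tall capped sample bottle, 0.16 kg, standing loose in the shaker's tray; origin at the centre of its underside. Bystander
- tray_bottle2: 52 mm square, 78 mm tall capped sample bottle, 0.16 kg, standing loose in the shaker's tray; origin at the centre of its underside. Bystander
- bench_bottle0: 52 mm square, 110 mm tall capped clear bottle, loose on the bench; origin at the centre of its underside. Bystander
- bench_bottle1: 52 mm square, 110 mm tall capped amber bottle, loose on the bench; origin at the centre of its underside. Bystander
- tube_rack: Blue rack of capped tubes, 200 x 80 mm, 101 mm tall, loose on the bench; origin at the centre of its underside. Bystander
- pipette: Blue hand pipette lying on the bench along its own y, 235 mm long, 26 mm high; origin on the bench under its middle. Bystander

How it is judged:
On the way, in this order (a step that is already met when the one before it is completed fails the run):
1. the lever is out of second, in neutral on the left side of the gate (value of joint gear_fore between -0.14 and 0.2 rad and value of joint gear_across below -0.1 rad), for 0.05 s.
2. the lever has been brought across in neutral to the right side of the gate (value of joint gear_across above 0.2 rad and value of joint gear_fore between -0.2 and 0.2 rad), for 0.05 s.
3. the lever is fully home in third (value of joint gear_fore above 0.3 rad and value of joint gear_across above 0.2 rad), for 0.2 s.
At the end, for the whole second after the job is handed in: The lever rests in third: gear_fore above 0.30 rad (within 7 mm of its stop at the knob) and gear_across above 0.20 rad, at rest, and no bystander moved over 20 mm or tipped over 0.35 rad (all of step 3 and velocity of joint gear_fore between -0.05 and 0.05 rad/s and not (distance of any of tray_bottle0, tray_bottle1, tray_bottle2, bench_bottle0, bench_bottle1, tube_rack, pipette from where it was at the start of the episode above 0.02 m or angle between any of tray_bottle0, tray_bottle1, tray_bottle2, bench_bottle0, bench_bottle1, tube_rack, pipette's own z axis and vertical above 0.35 rad)); the robot touches nothing.
It fails at once if the lever ran into first (value of joint gear_fore above 0.2 rad and value of joint gear_across below 0 rad).
It fails at once if the lever ran into fourth (value of joint gear_fore below -0.2 rad and value of joint gear_across above 0 rad).
It fails at once if the knob was gripped or shoved (over 35 N of finger force on the lever) (contact force between the fingers and gear_lever above 35 N).
It fails at once if a bottle, the rack or the pipette was moved over 20 mm, lifted or tipped (distance of any of tray_bottle0, tray_bottle1, tray_bottle2, bench_bottle0, bench_bottle1, tube_rack, pipette from where it was at the start of the episode above 0.02 m or angle between any of tray_bottle0, tray_bottle1, tray_bottle2, bench_bottle0, bench_bottle1, tube_rack, pipette's own z axis and vertical above 0.35 rad).
It also fails if it takes over 51 s, if anything falls off the work surface, if the arm or the gripper's body presses on something with over 40 N, if the wrist force passes 120 N, or if a joint passes its speed limit or range.

ROBOT

A 6-joint arm with a two-finger parallel gripper is mounted at the origin on the work surface. World frame = base frame: x ahead of the robot, y to its left, z up, the work surface at z = 0. Lengths are in m, angles in rad, forces in N, time in s.
With the tool pointing down it reaches from about 0.3 to 0.775 m from the base axis. Payload 14.6 kg.
Tool frame: the origin (TCP) lies at the very end of the fingers, on their centre line; the grasp point (between the pads) lies 19 mm behind it; y points along the fingers, x is the direction in which the jaws open and shut, and the axes are right-handed (so a half turn about y gives the same grasp; the last joint's range is limited). The gripper opens to 94 mm and grips with 3 to 60 N. Pads are 16 mm wide; open, the fingers measure 119 mm over their backs; the gripper's body (75 mm by 177 mm) begins 78 mm behind the grasp point.
Start: joints at [1.278, 0.3, 1.521, -0, 1.321, -0.067], TCP at [0.123, 0.536, 0.205] pointing down, gripper open.
Joint ranges: [-3.03, 3.03], [-0.79, 2.21], [0.23, 2.52], [-1.04, 4.18], [0, 3.07], [-2.55, 2.55]. Speed limits (rad/s): [2.22, 2.22, 2.57, 3.14, 3.14, 3.14].

INTERFACE

Orientations are given as [roll, pitch, yaw] about the fixed x, y, z axes, in that order (R = Rz(yaw) Ry(pitch) Rx(roll)).
In Python, from station import get_obs, cams, hand_in gives the robot as it stands. The module is installed in compiled form; this text tells all that it offers.
- The arm moves only by the tool step_arm, never from a script. Its argument "plan" is a list of rows, each an object with "grip": the closure, from -1 (fully open) to 1 (shut), so that 0 is half open; "slide": the shift along the tool's x, y, z in m, a list of three; "spin": the turn about the tool's y in degrees. A call has 1 to 20 rows; each row shifts and turns the commanded pose from where the row before left it, along the tool's axes as they then stand; what a row does not reach is not made up. A row lasts 1/12 s, in which the tool goes at most 41.7 mm and 7.16 degrees, less where a joint would pass 70% of its speed; a pose out of reach is approached as far as the arm can. A call is refused whole if a number of a shift passes 0.0417 or a number of a turn 7.16, either way. A call with a gripper value outside its range is refused whole. The fingers move at their own pace and stop on an object; "force" is the grip in N (left out, the last holds). Time passes only in rows, so rows that do not move let the fingers close. It gives the time, the measured TCP pose, the force and the opening at its end, in the units of the state.
- get_obs(): the state, without advancing time (a new reading comes with each control period).
- cams.camera(name): name is "scene" or "top" or "wrist"; returns the picture (384x512x3 uint8, blue, green, red); there is no depth.
- cams.calibration(name): a dict with "K" (3x3 intrinsics, pixels), "T" (4x4, takes a point from camera to world coordinates). Camera axes: x right, y up, looking along -z (the intrinsics and any distortion apply to the point x, -y, -z); pixel columns grow to the right and rows downward; lengths in m; the calibration is good to about 2 mm. The wrist camera is an equidistant fisheye: a pixel r from the principal point sees the ray r / f radians off the axis. A picture is of the moment at which its call begins: read the wrist's pose just before it. calibration takes no time and is no camera call; for the wrist camera it gives the pose at the moment of the call.
- hand_in(): hands the job in, once; it reports no verdict.
The state is a dict: "time_s": time; "qpos": joint angles; "joint_vel": joint speeds; "tau": joint torques, N m; "ee_pos": TCP position; "eef_rot": TCP orientation; "force": force on the tool from outside, world axes, zero at the start; "moment": the same for the moment, N m; "grip_width": finger opening in m.
Only numpy, scipy, OpenCV 4.12 (cv2) and the standard library are available. Lean on these libraries where they do the work, as an engineer would, in place of code of your own. Each camera call takes 0.05 s, during which the arm holds its last target.

## Working session

There is one attempt and no reset: what is moved stays moved. The work goes in short steps, Python scripts to look and compute and a tool call to move; the robot and the scene stay as the last step left them, time stands still between calls to the robot, and variables do not carry over. Pictures are saved under pics/ and viewed, and the job is handed in when it is done.

Besides the shell and the picture viewer there is one more tool, called by a JSON object that holds its "name" and its "arguments", one argument or row to a line. step_arm: Moves the arm, as the interface text tells. Its arguments: {"type":"object","properties":{"plan":{"type":"array","items":{"type":"object","properties":{"grip":{"type":"number"},"slide":{"type":"array","items":{"type":"number"}},"spin":{"type":"number"}}}},"force":{"type":"number"}},"required":["plan"]}

```bash
mkdir -p pics
python3 - <<'E'
from station import get_obs, cams
import cv2
o=get_obs()
for k in o: print(k,o[k])
for n in ["scene","top","wrist"]:
    c=cams.calibration(n); print(n,c)
    cv2.imwrite(f"pics/{n}0.png",cams.camera(n))
E
```

```text
time_s 0.0
qpos [ 1.27838432e+00  3.00457208e-01  1.52157191e+00  3.75164151e-05
  1.32071364e+00 -6.65819769e-02]
joint_vel [-1.67281093e-03  9.48978606e-04  3.84512974e-05 -2.05208956e-03
  7.31059253e-04  1.72973716e-03]
tau [ 9.79449615e-04 -5.31799829e+01 -3.52746570e+01  7.09049148e-02
  2.43029022e-02 -6.33859395e-05]
ee_pos [0.12306133 0.53578694 0.20489783]
eef_rot [-1.57068355e+00  1.14514243e-03  1.34495706e+00]
force [-0.16399964 -0.25702443  0.55700761]
moment [-0.00842133 -0.00846929 -0.00907394]
grip_width 0.09382969042475613
scene {'K': array([[468.74813454,   0.        , 257.37433008],
       [  0.        , 468.74813454, 199.05391827],
       [  0.        ,   0.        ,   1.        ]]), 'T': array([[-0.6525071 , -0.52370082,  0.54769693,  1.137619  ],
       [ 0.757751  , -0.45752819,  0.4652756 ,  0.51480101],
       [ 0.00692158,  0.71861353,  0.69537522,  1.01476901],
       [ 0.        ,  0.        ,  0.        ,  1.        ]])}
top {'K': array([[368.22754743,   0.        , 256.15193316],
       [  0.        , 368.22754743, 195.37395298],
       [  0.        ,   0.        ,   1.        ]]), 'T': array([[ 0.0140056 ,  0.99087735, -0.134037  ,  0.32355737],
       [-0.99987624,  0.01483944,  0.00522392, -0.08510966],
       [ 0.0071653 ,  0.13394725,  0.99096256,  1.27413753],
       [ 0.        ,  0.        ,  0.        ,  1.        ]])}
wrist {'K': array([[297.31863964,   0.        , 260.07388441],
       [  0.        , 297.31863964, 196.15998482],
       [  0.        ,   0.        ,   1.        ]]), 'T': array([[ 0.2227017 , -0.94375971, -0.24437996,  0.05145744],
       [ 0.97488594,  0.21529081,  0.0569849 ,  0.55271905],
       [-0.00116729, -0.25093322,  0.9680037 ,  0.38404526],
       [ 0.        ,  0.        ,  0.        ,  1.        ]])}
```

View pics/scene0.png

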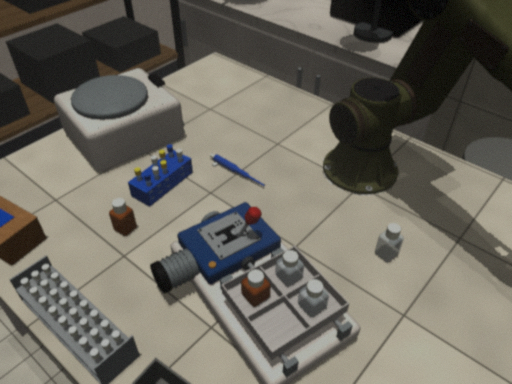

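View pics/top0.png

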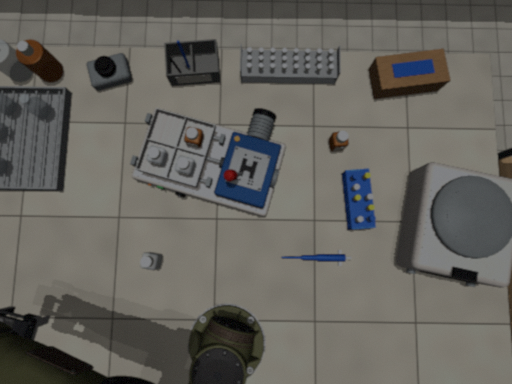

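View pics/wrist0.png

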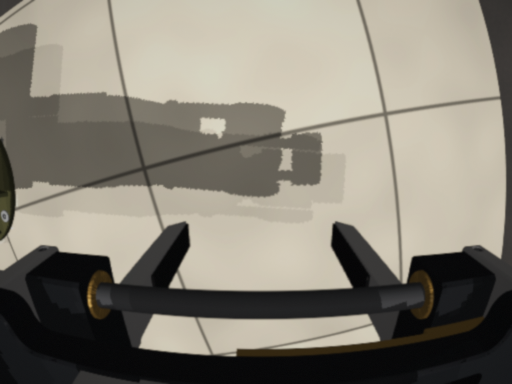

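The top view shows the red knob at about (230,176), the gate plate around (250,170), and the tray to the left. The scene view shows the knob at (253,213). Next I'll measure them.

```bash
cat > h.py <<'E'
import numpy as np, cv2
from station import get_obs, cams
def ray(n,uv,c=None):
    c=c or cams.calibration(n); K,T=c["K"],c["T"]
    d=np.array([(uv[0]-K[0,2])/K[0,0],-(uv[1]-K[1,2])/K[1,1],-1.0])
    d=T[:3,:3]@d; return T[:3,3],d/np.linalg.norm(d)
def onz(n,uv,z):
    o,d=ray(n,uv); return o+d*(z-o[2])/d[2]
def tri(rs):
    A=0;b=0
    for o,d in rs:
        P=np.eye(3)-np.outer(d,d);A=A+P;b=b+P@o
    return np.linalg.solve(A,b)
def red(im,box):
    h=cv2.cvtColor(im,cv2.COLOR_BGR2HSV)
    m=(((h[...,0]<6)|(h[...,0]>172))&(h[...,1]>170)&(h[...,2]>70)).astype(np.uint8)
    k=np.zeros_like(m);x0,y0,x1,y1=box;k[y0:y1,x0:x1]=1;m*=k
    n,l,s,c=cv2.connectedComponentsWithStats(m)
    i=1+np.argmax(s[1:,4]);return c[i],s[i]
def knob():
    rs=[]
    for n,b in (("scene",(200,180,310,260)),("top",(200,130,290,210))):
        c,s=red(cams.camera(n),b); print(n,c.round(1),s); rs.append(ray(n,c))
    p=tri(rs); 
    print("knob",p.round(4),"res",[round(float(np.linalg.norm(np.cross(p-o,d))),4) for o,d in rs]); return p
E
python3 - <<'E'
from h import *
knob()
t=cv2.imread("pics/top0.png");s=cv2.imread("pics/scene0.png")
cv2.imwrite("pics/topz.png",cv2.resize(t[95:225,125:295],None,fx=4.5,fy=4.5,interpolation=cv2.INTER_CUBIC))
cv2.imwrite("pics/scz.png",cv2.resize(s[180:300,150:300],None,fx=5,fy=5,interpolation=cv2.INTER_CUBIC))
h=cv2.cvtColor(t,cv2.COLOR_BGR2HSV)
m=((h[...,0]>100)&(h[...,0]<130)&(h[...,1]>150)&(h[...,2]>50)).astype(np.uint8)
k=np.zeros_like(m);k[120:220,205:300]=1;m*=k
n,l,st,c=cv2.connectedComponentsWithStats(m);i=1+np.argmax(st[1:,4])
pts=np.argwhere(l==i)[:,::-1].astype(np.float32)
r=cv2.minAreaRect(pts);b=cv2.boxPoints(r);print(r);
P=np.array([onz("top",q,.104) for q in b]);print(P.round(4),P.mean(0))
for i in range(4): e=P[(i+1)%4]-P[i];print(np.linalg.norm(e),np.degrees(np.arctan2(e[1],e[0])))
E
```

```text
scene [253.7 212.1] [247 208  13  10  87]
top [229.  174.7] [224 170  11  10  83]
knob [ 0.5314 -0.0099  0.1944] res [0.0013, 0.0013]
((247.3450469970703, 169.12619018554688), (50.429630279541016, 65.47003936767578), 16.144338607788086)
[[ 0.4857  0.0439  0.104 ]
 [ 0.695  -0.0097  0.104 ]
 [ 0.6502 -0.1691  0.104 ]
 [ 0.4428 -0.112   0.104 ]] [ 0.56841976 -0.06172905  0.104     ]
0.21607156250632395 -14.363505372094576
0.16551900138403333 -105.7015243967135
0.21511328327466203 164.60772648473733
0.16163715220162053 74.61838697177136
```

View pics/topz.png

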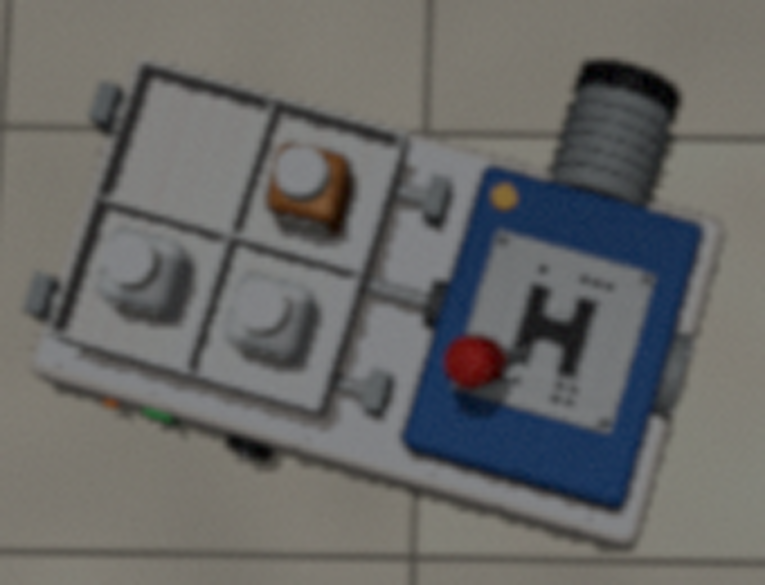

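View pics/scz.png

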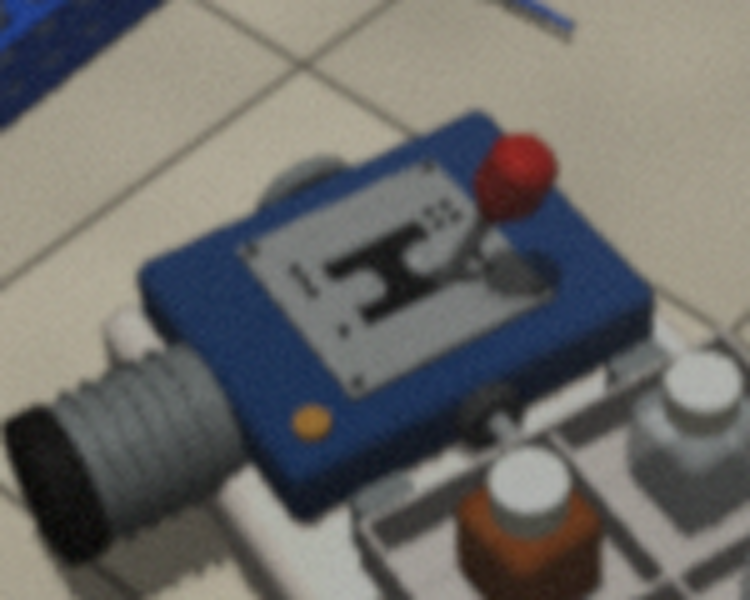

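The zoomed pictures show the plate corners in the top view at about (493,230), (655,272) and (613,433). The lever leans back-left. Next I'll get the frame and joint angles.

Run:
```python
from h import *
c=[onz("top",(125+(u-2.25)/4.5+.0,95+(v-2.25)/4.5),.108) for u,v in [(493,230),(655,272),(613,433)]]
for a,b in ((0,1),(2,1)): e=c[b]-c[a];print(np.linalg.norm(e),np.degrees(np.arctan2(e[1],e[0])))
g=(c[0]+c[2])/2;print("gate top",g)
s=[onz("scene",(150+(u-2.5)/5,180+(v-2.5)/5),.108) for u,v in [(237,248),(356,400),(553,297),(430,158)]]
for i in range(4): e=s[(i+1)%4]-s[i];print("sc",np.linalg.norm(e),np.degrees(np.arctan2(e[1],e[0])))
gs=sum(s)/4; print("gate scene",gs)
g=(g+gs)/2
yaw=np.radians(-14.9)
R=np.array([[np.cos(yaw),-np.sin(yaw)],[np.sin(yaw),np.cos(yaw)]])
k=knob()
for gg in (g,gs): print("knob in shaker",R.T@(k[:2]-gg[:2]))
```

```text
0.12102556404442155 -103.98900866589412
0.12127448841402258 -13.755507621304986
gate top [ 0.57006038 -0.06137738  0.108     ]
sc 0.12084627104110365 74.76153657201104
sc 0.11805790536537374 165.53691918935908
sc 0.11922522010383423 -105.5267142108582
sc 0.11864690813496195 -15.250503958028762
gate scene [ 0.57111664 -0.06366003  0.108     ]
scene [253.6 212.3] [247 208  13  10  93]
top [228.9 174.7] [224 170  11  10  82]
knob [ 0.5314 -0.0099  0.1938] res [0.0015, 0.0015]
knob in shaker [-0.05136149  0.04079029]
knob in shaker [-0.05216533  0.04175744]
```

{"name": "step_arm", "arguments": {
  "force": 10,
  "plan": [
    {"grip": 1,"slide": [0,0,0],"spin": 1.95},
    {"grip": 1,"slide": [-0.02,0,-0.024],"spin": 0},
    {"grip": 1,"slide": [-0.02,0,-0.024],"spin": 0},
    {"grip": 1,"slide": [-0.02,0,-0.024],"spin": 0},
    {"grip": 1,"slide": [-0.02,0,-0.024],"spin": 0},
    {"grip": 1,"slide": [-0.02,0,-0.024],"spin": 0},
    {"grip": 1,"slide": [-0.02,0,-0.024],"spin": 0},
    {"grip": 1,"slide": [-0.02,0,-0.024],"spin": 0},
    {"grip": 1,"slide": [-0.02,0,-0.024],"spin": 0},
    {"grip": 1,"slide": [-0.02,0,-0.024],"spin": 0},
    {"grip": 1,"slide": [-0.02,0,-0.024],"spin": 0},
    {"grip": 1,"slide": [-0.02,0,-0.024],"spin": 0},
    {"grip": 1,"slide": [-0.02,0,-0.024],"spin": 0},
    {"grip": 1,"slide": [-0.02,0,-0.024],"spin": 0},
    {"grip": 1,"slide": [-0.02,0,-0.024],"spin": 0},
    {"grip": 1,"slide": [-0.02,0,-0.024],"spin": 0},
    {"grip": 1,"slide": [-0.02,0,-0.024],"spin": 0},
    {"grip": 1,"slide": [-0.02,0,-0.024],"spin": 0},
    {"grip": 1,"slide": [0,0,0],"spin": 0}
  ]
}}

```text
time_s: 1.93
ee_pos: [0.4321, 0.0994, 0.2054]
eef_rot: [-1.571, 0.0, 1.308]
force: [-0.0, 2.1, 0.0]
grip_width: 0.0004
```

```bash
cat >> h.py <<'E'
G=np.array([.5705,-.0625]);YAW=-.26
RS=np.array([[np.cos(YAW),-np.sin(YAW)],[np.sin(YAW),np.cos(YAW)]])
def st(pic=None):
    o=get_obs();p=np.array(o["ee_pos"])
    print("t",o["time_s"],"tcp shaker mm",(1e3*(RS.T@(p[:2]-G))).round(1),"z",round(p[2],4),"rot",np.round(o["eef_rot"],3),"F",np.round(o["force"],1),"w",round(o["grip_width"],4))
    print("yaw err deg",round(np.degrees(o["eef_rot"][2]-np.pi/2-YAW),2))
def look(name):
    for n in ("scene","top"):
        im=cams.camera(n)
        z=im[160:310,150:340] if n=="scene" else im[110:230,180:300]
        cv2.imwrite(f"pics/{name}_{n}.png",cv2.resize(z,None,fx=4,fy=4,interpolation=cv2.INTER_CUBIC))
E
python3 -c "
from h import *
st();look('a')"
```

```text
t 1.9333 tcp shaker mm [-175.4  120.8] z 0.2054 rot [-1.571  0.     1.308] F [-0.   2.1  0. ] w 0.0004
yaw err deg -0.17
```

{"name": "step_arm", "arguments": {
  "plan": [
    {"grip": 1,"slide": [-0.02,0.0,-0.01],"spin": 0},
    {"grip": 1,"slide": [-0.02,0.01,-0.01],"spin": 0},
    {"grip": 1,"slide": [-0.02,0.02,-0.01],"spin": 0},
    {"grip": 1,"slide": [-0.02,0.02,-0.02],"spin": 0},
    {"grip": 1,"slide": [0,0,-0.02],"spin": 0},
    {"grip": 1,"slide": [0,0,0],"spin": 0},
    {"grip": 1,"slide": [0,0,0],"spin": 0}
  ]
}}

```text
time_s: 2.62
ee_pos: [0.477, 0.008, 0.1552]
eef_rot: [-1.57, -0.0, 1.311]
force: [0.0, 0.1, 0.0]
grip_width: 0.0005
```

```bash
python3 -c "
from h import *
st();look('b')"
```

```text
t 2.6167 tcp shaker mm [-108.5   44.1] z 0.1552 rot [-1.57  -0.     1.311] F [0.  0.1 0. ] w 0.0005
yaw err deg 0.03
```

View pics/b_scene.png

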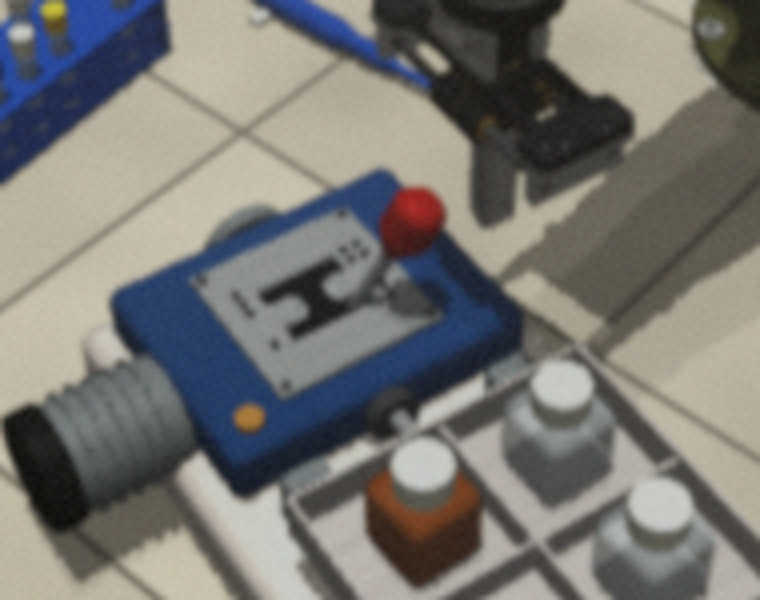

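View pics/b_top.png

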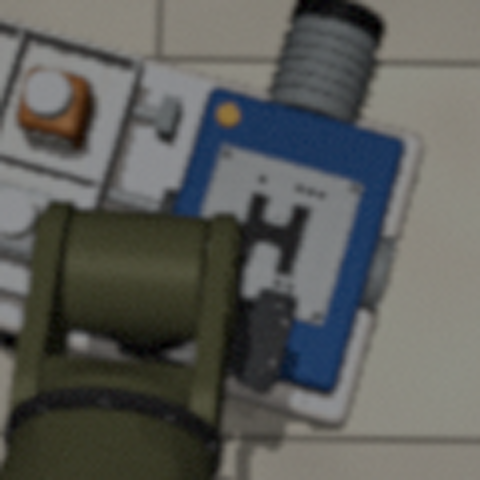

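The fingertip is at scene crop pixel (490,200), behind and in line with the knob at (413,220). The top view is blocked by the wrist, so I'll track the lever with the scene camera ray on the 150 mm sphere, then push forward in small steps.

```bash
cat >> h.py <<'E'
def lever():
    c,s=red(cams.camera("scene"),(190,150,320,270))
    o,d=ray("scene",c); P=np.array([*G,.046]); w=o-P
    b=w@d; q=w@w-.150**2; D=b*b-q
    t=-b-np.sqrt(max(D,0)); p=o+t*d-P
    l=np.array([*(RS.T@p[:2]),p[2]])
    f=np.arcsin(l[0]/.15); a=np.arctan2(-l[1],l[2])
    print("lever px",c.round(1),"box",s,"D",round(float(D),5),"f",round(f,3),"a",round(a,3),"knob",(l*1e3).round(1))
E
python3 -c "
from h import *
lever()"
```

```text
lever px [253.  212.8] box [246 208  14  12 106] D 0.00897 f -0.369 a -0.226 knob [-54.1  31.4 136.3]
```

{"name": "step_arm", "arguments": {
  "plan": [
    {"grip": 1,"slide": [0,0,-0.005],"spin": 0},
    {"grip": 1,"slide": [0,0,-0.005],"spin": 0},
    {"grip": 1,"slide": [0,0,-0.005],"spin": 0},
    {"grip": 1,"slide": [0,0,-0.005],"spin": 0},
    {"grip": 1,"slide": [0,0,-0.004],"spin": 0},
    {"grip": 1,"slide": [0,0,-0.004],"spin": 0},
    {"grip": 1,"slide": [0,0,-0.004],"spin": 0},
    {"grip": 1,"slide": [0,0,-0.004],"spin": 0},
    {"grip": 1,"slide": [0,0,-0.004],"spin": 0},
    {"grip": 1,"slide": [0,0,0],"spin": 0}
  ]
}}

```text
time_s: 3.6
ee_pos: [0.5164, -0.0032, 0.1553]
eef_rot: [-1.571, 0.0, 1.311]
force: [-0.8, -0.4, -1.1]
grip_width: 0.0008
```

```bash
python3 -c "
from h import *
st();lever();look('c')"
```

```text
t 3.6 tcp shaker mm [-67.5  43.4] z 0.1553 rot [-1.571  0.     1.311] F [-0.8 -0.4 -1.1] w 0.0008
yaw err deg 0.0
lever px [247.8 214.4] box [242 209  13  13  97] D 0.01133 f -0.254 a -0.228 knob [-37.7  32.8 141.4]
```

View pics/c_scene.png

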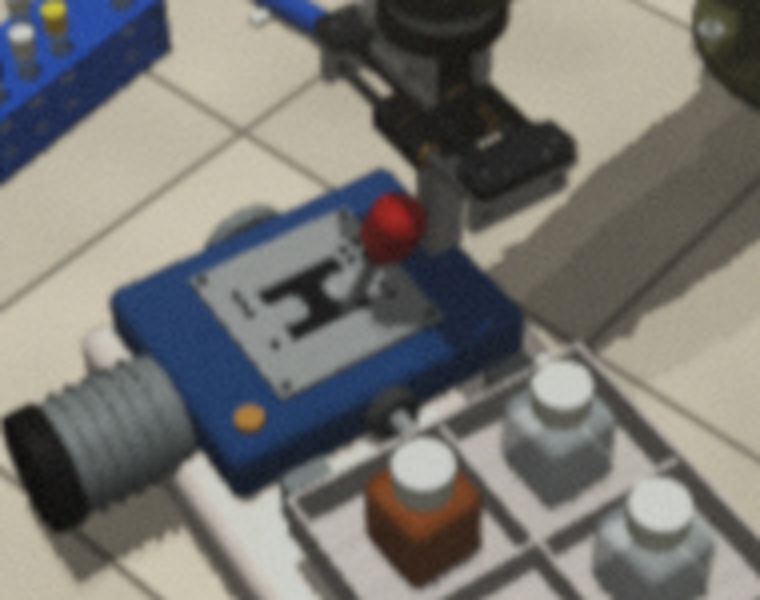

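The finger is against the knob, which is now at crop (392,228), and the lever is moving as predicted. I'll keep pushing toward neutral.

{"name": "step_arm", "arguments": {
  "plan": [
    {"grip": 1,"slide": [0,0,-0.004],"spin": 0},
    {"grip": 1,"slide": [0,0,-0.004],"spin": 0},
    {"grip": 1,"slide": [0,0,-0.004],"spin": 0},
    {"grip": 1,"slide": [0,0,-0.004],"spin": 0},
    {"grip": 1,"slide": [0,0,-0.004],"spin": 0},
    {"grip": 1,"slide": [0,0,-0.004],"spin": 0},
    {"grip": 1,"slide": [0,0,-0.004],"spin": 0},
    {"grip": 1,"slide": [0,0,-0.003],"spin": 0},
    {"grip": 1,"slide": [0,0,-0.003],"spin": 0},
    {"grip": 1,"slide": [0,0,-0.002],"spin": 0},
    {"grip": 1,"slide": [0,0,0],"spin": 0}
  ]
}}

```text
time_s: 4.67
ee_pos: [0.551, -0.0124, 0.1553]
eef_rot: [-1.571, 0.0, 1.311]
force: [0.1, 1.0, -0.2]
grip_width: 0.0006
```

```bash
sed -i 's/>170)&(h\[...,2\]>70)/>140)\&(h[...,2]>45)/' h.py; python3 -c "
from h import *
st();lever();look('d')"
```

```text
t 4.6667 tcp shaker mm [-31.8  43.4] z 0.1553 rot [-1.571  0.     1.311] F [ 0.1  1.  -0.2] w 0.0006
yaw err deg 0.0
lever px [236.9 220.7] box [231 214  14  15 164] D 0.01618 f -0.016 a -0.26 knob [ -2.4  38.5 144.9]
```

View pics/d_scene.png

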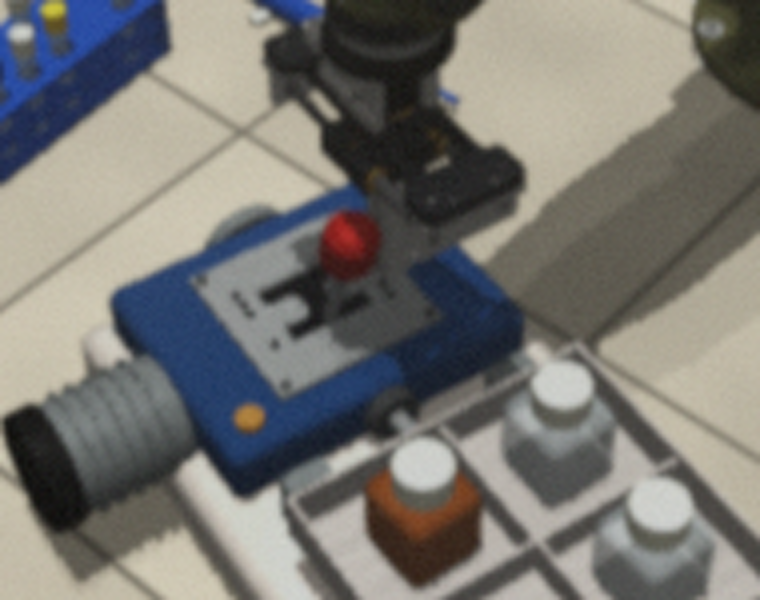

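View pics/d_top.png

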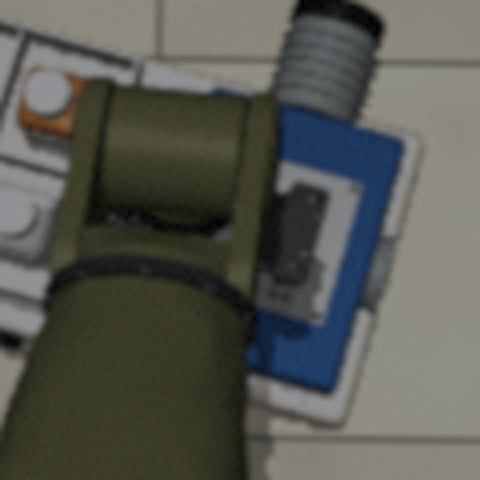

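Knob at crop (350,243): the lever is at f about -0.03, in neutral on the left. I'll nudge it 3 mm, back off, and go round to the knob's left side.

{"name": "step_arm", "arguments": {
  "plan": [
    {"grip": 1,"slide": [0,0,-0.003],"spin": 0},
    {"grip": 1,"slide": [0,0,0],"spin": 0},
    {"grip": 1,"slide": [0,0,0.01],"spin": 0},
    {"grip": 1,"slide": [0,0,0.015],"spin": 0},
    {"grip": 1,"slide": [0,0,0.01],"spin": 0},
    {"grip": 1,"slide": [0.015,0,0],"spin": 0},
    {"grip": 1,"slide": [0.015,0,0],"spin": 0},
    {"grip": 1,"slide": [0.016,0,0],"spin": 0},
    {"grip": 1,"slide": [0,0,0],"spin": 0},
    {"grip": 1,"slide": [0,0,0],"spin": 0}
  ]
}}

```text
time_s: 5.65
ee_pos: [0.5316, 0.0407, 0.1554]
eef_rot: [-1.571, 0.0, 1.312]
force: [1.4, -0.3, 0.1]
grip_width: 0.0003
```

```bash
python3 -c "
from h import *
st();lever();look('e')"
```

```text
t 5.65 tcp shaker mm [-64.1  89.7] z 0.1554 rot [-1.571  0.     1.312] F [ 1.4 -0.3  0.1] w 0.0003
yaw err deg 0.08
lever px [236.2 219.9] box [230 213  14  16 157] D 0.01593 f -0.013 a -0.242 knob [ -2.   36.  145.6]
```

View pics/e_scene.png

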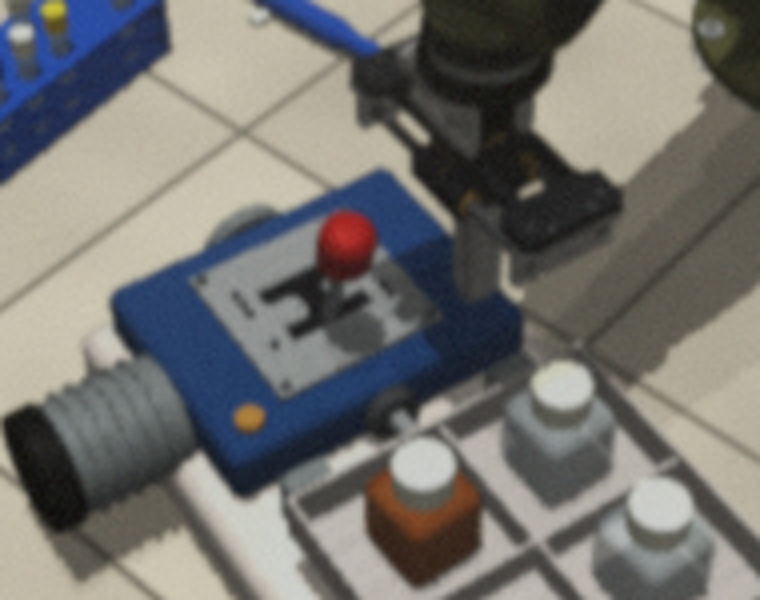

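The lever stays upright in neutral, with the knob at crop (347,243), and the finger is clear. I'll bring the finger alongside the knob's left and start the crosswise push.

{"name": "step_arm", "arguments": {
  "plan": [
    {"grip": 1,"slide": [0,0,-0.016],"spin": 0},
    {"grip": 1,"slide": [0,0,-0.016],"spin": 0},
    {"grip": 1,"slide": [0,0,-0.016],"spin": 0},
    {"grip": 1,"slide": [0,0,-0.015],"spin": 0},
    {"grip": 1,"slide": [0,0,0],"spin": 0},
    {"grip": 1,"slide": [-0.005,0,0],"spin": 0},
    {"grip": 1,"slide": [-0.005,0,0],"spin": 0},
    {"grip": 1,"slide": [-0.004,0,0],"spin": 0},
    {"grip": 1,"slide": [-0.004,0,0],"spin": 0},
    {"grip": 1,"slide": [-0.004,0,0],"spin": 0},
    {"grip": 1,"slide": [-0.004,0,0],"spin": 0},
    {"grip": 1,"slide": [-0.004,0,0],"spin": 0},
    {"grip": 1,"slide": [0,0,0],"spin": 0}
  ]
}}

```text
time_s: 6.88
ee_pos: [0.5845, -0.0054, 0.1555]
eef_rot: [-1.571, 0.0, 1.311]
force: [0.3, 1.6, 0.8]
grip_width: 0.0004
```

```bash
python3 -c "
from h import *
st();lever();look('f')"
```

```text
t 6.8833 tcp shaker mm [-1.2 58.7] z 0.1555 rot [-1.571  0.     1.311] F [0.3 1.6 0.8] w 0.0004
yaw err deg -0.01
lever px [229.6 219. ] box [227 214   6  11  41] D 0.01584 f 0.07 a -0.174 knob [ 10.5  25.9 147.4]
```

View pics/f_scene.png

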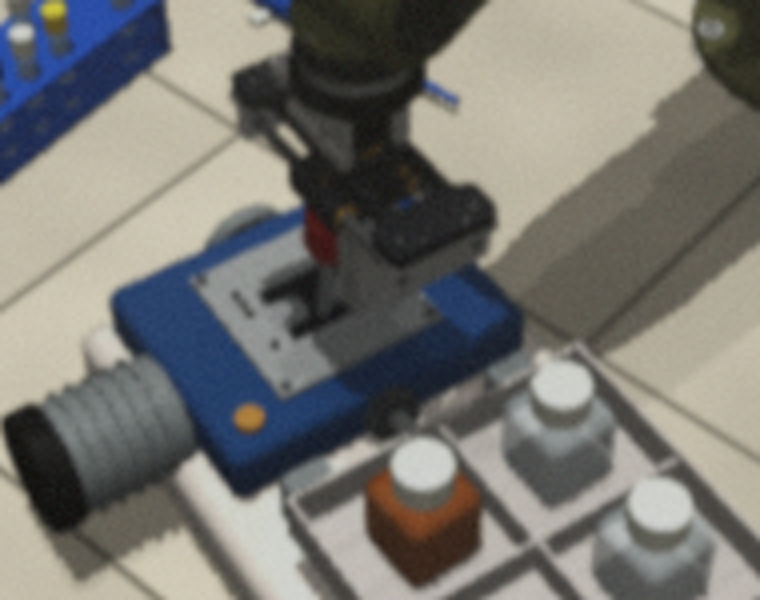

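The knob's far edge is visible at crop (320,240), with the finger against its left side. Forces are small, so I'll continue.

{"name": "step_arm", "arguments": {
  "plan": [
    {"grip": 1,"slide": [-0.004,0,0],"spin": 0},
    {"grip": 1,"slide": [-0.004,0,0],"spin": 0},
    {"grip": 1,"slide": [-0.004,0,0],"spin": 0},
    {"grip": 1,"slide": [-0.004,0,0],"spin": 0},
    {"grip": 1,"slide": [-0.004,0,0],"spin": 0},
    {"grip": 1,"slide": [-0.004,0,0],"spin": 0},
    {"grip": 1,"slide": [-0.004,0,0],"spin": 0},
    {"grip": 1,"slide": [-0.004,0,0],"spin": 0},
    {"grip": 1,"slide": [-0.004,0,0],"spin": 0},
    {"grip": 1,"slide": [-0.004,0,0],"spin": 0},
    {"grip": 1,"slide": [-0.004,0,0],"spin": 0},
    {"grip": 1,"slide": [-0.004,0,0],"spin": 0}
  ]
}}

```text
time_s: 8.03
ee_pos: [0.5723, -0.0515, 0.1554]
eef_rot: [-1.571, -0.0, 1.311]
force: [1.5, 2.7, 2.1]
grip_width: 0.0004
```

```bash
python3 -c "
from h import *
st();look('g')"
```

```text
t 8.0333 tcp shaker mm [-1.1 11.1] z 0.1554 rot [-1.571 -0.     1.311] F [1.5 2.7 2.1] w 0.0004
yaw err deg 0.01
```

View pics/g_scene.png

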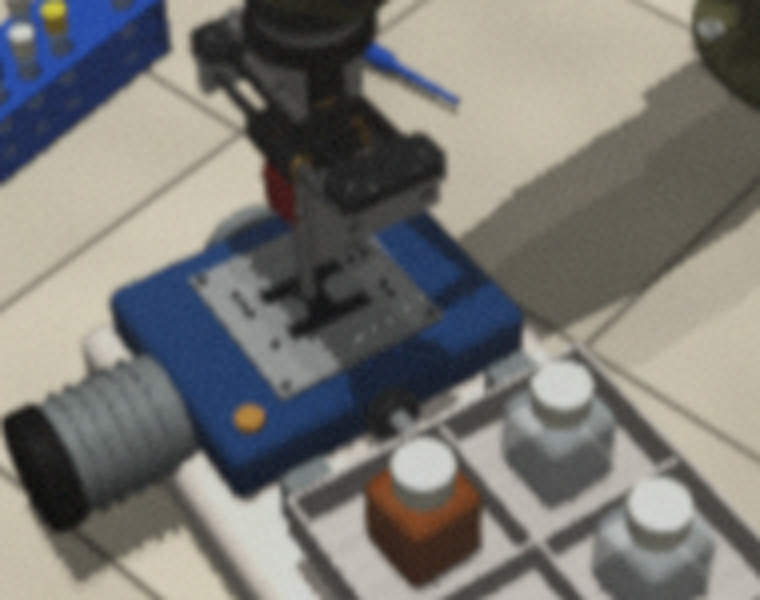

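View pics/g_top.png

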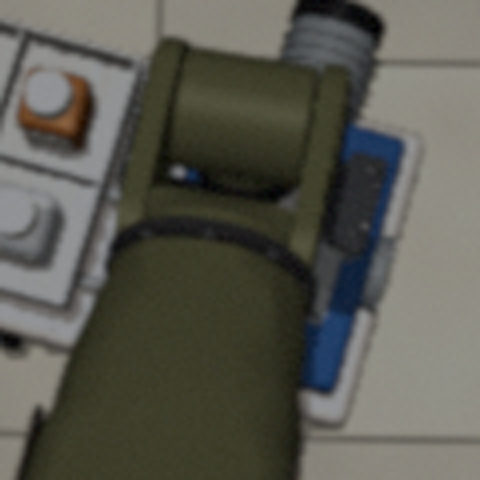

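{"name": "step_arm", "arguments": {
  "plan": [
    {"grip": 1,"slide": [-0.003,0,0],"spin": 0},
    {"grip": 1,"slide": [-0.003,0,0],"spin": 0},
    {"grip": 1,"slide": [-0.003,0,0],"spin": 0},
    {"grip": 1,"slide": [-0.003,0,0],"spin": 0},
    {"grip": 1,"slide": [-0.002,0,0],"spin": 0},
    {"grip": 1,"slide": [0,0,0],"spin": 0}
  ]
}}

```text
time_s: 8.63
ee_pos: [0.5686, -0.0651, 0.1553]
eef_rot: [-1.57, 0.0, 1.311]
force: [0.4, 1.5, -0.4]
grip_width: 0.0005
```

```bash
python3 -c "
from h import *
st();lever();look('i')"
```

```text
t 8.6333 tcp shaker mm [-1.2 -3. ] z 0.1553 rot [-1.57   0.     1.311] F [ 0.4  1.5 -0.4] w 0.0005
yaw err deg -0.01
lever px [216.7 204.6] box [214 199   6  12  44] D 0.00686 f 0.066 a 0.241 knob [  9.9 -35.7 145.4]
```

View pics/i_scene.png

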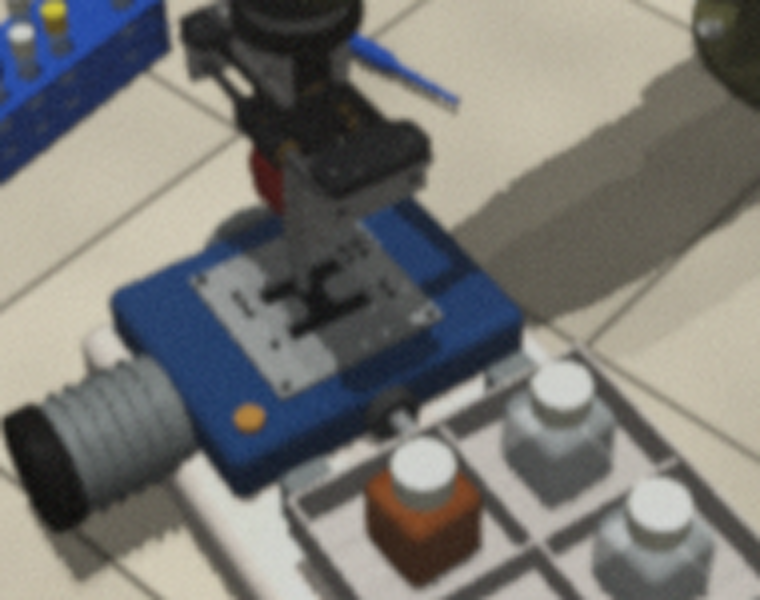

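Only a strip of the knob shows, at crop (267,180), which puts the lever at a ≈ 0.25. I'll give it 3 mm more, then back off to the left and rear and measure it unoccluded.

{"name": "step_arm", "arguments": {
  "plan": [
    {"grip": 1,"slide": [-0.0015,0,0],"spin": 0},
    {"grip": 1,"slide": [-0.0015,0,0],"spin": 0},
    {"grip": 1,"slide": [0,0,0],"spin": 0},
    {"grip": 1,"slide": [0.01,0,0],"spin": 0},
    {"grip": 1,"slide": [0.02,0,0],"spin": 0},
    {"grip": 1,"slide": [0.01,0,0.015],"spin": 0},
    {"grip": 1,"slide": [0,0,0.02],"spin": 0},
    {"grip": 1,"slide": [0,0,0.02],"spin": 0},
    {"grip": 1,"slide": [0,0,0.015],"spin": 0},
    {"grip": 1,"slide": [0,0,0],"spin": 0}
  ]
}}

```text
time_s: 9.62
ee_pos: [0.5091, -0.0098, 0.1557]
eef_rot: [-1.571, 0.0, 1.312]
force: [-0.1, -0.3, 0.3]
grip_width: 0.0005
```

```bash
python3 -c "
from h import *
st();lever();look('j')"
```

```text
t 9.6167 tcp shaker mm [-72.8  35.1] z 0.1557 rot [-1.571  0.     1.312] F [-0.1 -0.3  0.3] w 0.0005
yaw err deg 0.06
lever px [218.8 201.4] box [213 194  13  17 165] D 0.00509 f -0.008 a 0.301 knob [ -1.3 -44.5 143.2]
```

View pics/j_scene.png

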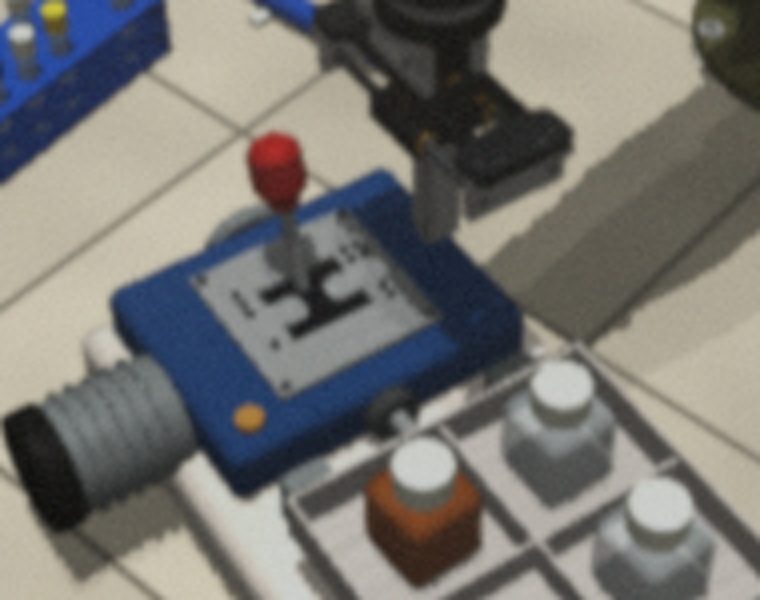

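View pics/j_top.png

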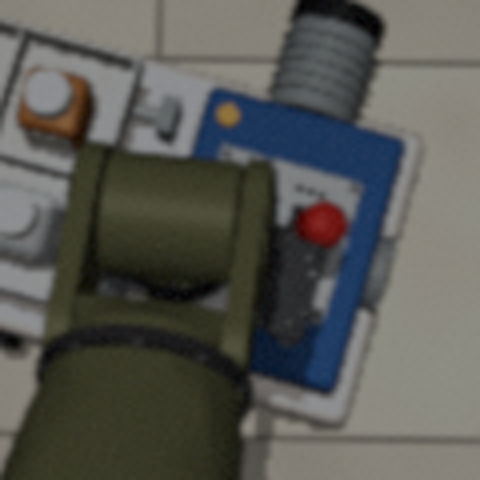

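The knob is now at crop (277,170) in the scene view and (322,225) in the top view. The lever is upright fore-and-aft (f ≈ 0) and fully right (a ≈ 0.28–0.30), in neutral beside third. Next I'll go behind the knob and start the forward push.

{"name": "step_arm", "arguments": {
  "plan": [
    {"grip": 1,"slide": [-0.019,0,0],"spin": 0},
    {"grip": 1,"slide": [-0.019,0,0],"spin": 0},
    {"grip": 1,"slide": [-0.019,0,0],"spin": 0},
    {"grip": 1,"slide": [-0.019,0,0],"spin": 0},
    {"grip": 1,"slide": [0,0,-0.01],"spin": 0},
    {"grip": 1,"slide": [0,0,-0.01],"spin": 0},
    {"grip": 1,"slide": [0,0,-0.01],"spin": 0},
    {"grip": 1,"slide": [0,0,-0.01],"spin": 0},
    {"grip": 1,"slide": [0,0,-0.004],"spin": 0},
    {"grip": 1,"slide": [0,0,-0.004],"spin": 0},
    {"grip": 1,"slide": [0,0,-0.004],"spin": 0},
    {"grip": 1,"slide": [0,0,-0.004],"spin": 0},
    {"grip": 1,"slide": [0,0,-0.004],"spin": 0},
    {"grip": 1,"slide": [0,0,0],"spin": 0}
  ]
}}

```text
time_s: 10.93
ee_pos: [0.5496, -0.0999, 0.1554]
eef_rot: [-1.571, -0.0, 1.311]
force: [0.0, 0.4, -0.3]
grip_width: 0.0008
```

```bash
python3 -c "
from h import *
st();lever();look('k')"
```

```text
t 10.9333 tcp shaker mm [-10.6 -41.5] z 0.1554 rot [-1.571 -0.     1.311] F [ 0.   0.4 -0.3] w 0.0008
yaw err deg 0.01
lever px [211.6 205.8] box [205 198  14  17 174] D 0.00648 f 0.141 a 0.285 knob [ 21.1 -41.7 142.5]
```

View pics/k_scene.png

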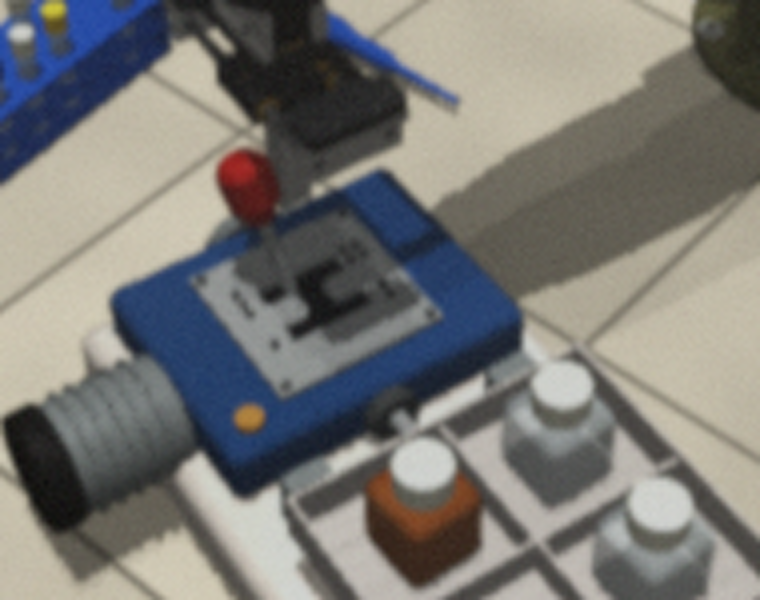

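The lever is entering third, with the knob at crop (248,187) and f about 0.14. I'll carry on, easing off toward the end.

{"name": "step_arm", "arguments": {
  "plan": [
    {"grip": 1,"slide": [0,0,-0.004],"spin": 0},
    {"grip": 1,"slide": [0,0,-0.004],"spin": 0},
    {"grip": 1,"slide": [0,0,-0.004],"spin": 0},
    {"grip": 1,"slide": [0,0,-0.004],"spin": 0},
    {"grip": 1,"slide": [0,0,-0.003],"spin": 0},
    {"grip": 1,"slide": [0,0,-0.003],"spin": 0},
    {"grip": 1,"slide": [0,0,-0.002],"spin": 0},
    {"grip": 1,"slide": [0,0,-0.001],"spin": 0},
    {"grip": 1,"slide": [0,0,0],"spin": 0},
    {"grip": 1,"slide": [0,0,0],"spin": 0}
  ]
}}

```text
time_s: 11.92
ee_pos: [0.5734, -0.1062, 0.1556]
eef_rot: [-1.571, 0.0, 1.311]
force: [-1.5, -0.2, -0.7]
grip_width: 0.0004
```

```bash
python3 -c "
from h import *
st();lever();look('l')"
```

```text
t 11.9167 tcp shaker mm [ 14.  -41.5] z 0.1556 rot [-1.571  0.     1.311] F [-1.5 -0.2 -0.7] w 0.0004
yaw err deg 0.01
lever px [202.7 212.1] box [195 204  16  17 179] D 0.0073 f 0.326 a 0.29 knob [ 48.  -40.6 136.2]
```

View pics/l_scene.png

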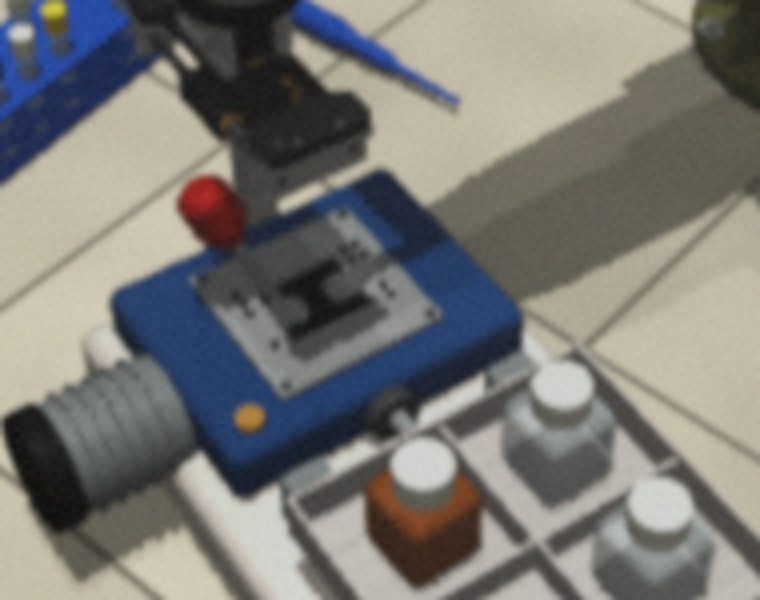

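The lever is nearly home (f ≈ 0.31–0.33), with the knob at crop (212,210). I'll creep in 1 mm steps and watch the force.

{"name": "step_arm", "arguments": {
  "plan": [
    {"grip": 1,"slide": [0,0,-0.001],"spin": 0},
    {"grip": 1,"slide": [0,0,-0.001],"spin": 0},
    {"grip": 1,"slide": [0,0,-0.001],"spin": 0},
    {"grip": 1,"slide": [0,0,0],"spin": 0}
  ]
}}

```text
time_s: 12.4
ee_pos: [0.5761, -0.1069, 0.1553]
eef_rot: [-1.57, -0.0, 1.311]
force: [-1.9, 0.5, -1.2]
grip_width: 0.0008
```

```bash
python3 -c "
from h import *
st();lever()"
```

```text
t 12.4 tcp shaker mm [ 16.9 -41.5] z 0.1553 rot [-1.57  -0.     1.311] F [-1.9  0.5 -1.2] w 0.0008
yaw err deg 0.01
lever px [201.8 212.9] box [194 205  16  17 182] D 0.00738 f 0.345 a 0.289 knob [ 50.7 -40.2 135.3]
```

{"name": "step_arm", "arguments": {
  "plan": [
    {"grip": 1,"slide": [0,0,-0.001],"spin": 0},
    {"grip": 1,"slide": [0,0,0],"spin": 0},
    {"grip": 1,"slide": [0,0,0],"spin": 0},
    {"grip": 1,"slide": [0,0,0],"spin": 0}
  ]
}}

```text
time_s: 12.78
ee_pos: [0.5765, -0.107, 0.1552]
eef_rot: [-1.569, -0.0, 1.311]
force: [-6.1, 2.3, -0.9]
grip_width: 0.0004
```

```bash
python3 -c "
from h import *
st();lever()"
```

```text
t 12.7833 tcp shaker mm [ 17.3 -41.4] z 0.1552 rot [-1.569 -0.     1.311] F [-6.1  2.3 -0.9] w 0.0004
yaw err deg 0.02
lever px [201.6 212.8] box [194 205  16  17 177] D 0.00729 f 0.346 a 0.294 knob [ 50.9 -40.8 135.1]
```

The force rose from about 2 N to 6.5 N and the tip moved only 0.4 mm of the 1 mm asked, so the lever is at its stop. I'll retreat to the rear and up.

{"name": "step_arm", "arguments": {
  "plan": [
    {"grip": 1,"slide": [0,0,0.005],"spin": 0},
    {"grip": 1,"slide": [0,0,0.015],"spin": 0},
    {"grip": 1,"slide": [0,0,0.02],"spin": 0},
    {"grip": 1,"slide": [0,0,0.025],"spin": 0},
    {"grip": 1,"slide": [0,0,0.025],"spin": 0},
    {"grip": 1,"slide": [0,0,0.025],"spin": 0},
    {"grip": 1,"slide": [0,-0.02,0.025],"spin": 0},
    {"grip": 1,"slide": [0,-0.025,0.02],"spin": 0},
    {"grip": 1,"slide": [0,-0.025,0],"spin": 0},
    {"grip": 1,"slide": [0,-0.015,0],"spin": 0},
    {"grip": 1,"slide": [0,0,0],"spin": 0},
    {"grip": 1,"slide": [0,0,0],"spin": 0},
    {"grip": 1,"slide": [0,0,0],"spin": 0}
  ]
}}

```text
time_s: 13.92
ee_pos: [0.4223, -0.0661, 0.2395]
eef_rot: [-1.57, 0.0, 1.311]
force: [-0.2, -0.6, 0.6]
grip_width: 0.0003
```

```bash
python3 -c "
from h import *
st();lever();
cv2.imwrite('pics/end_scene.png',cams.camera('scene'));cv2.imwrite('pics/end_top.png',cams.camera('top'))"
```

```text
t 13.9167 tcp shaker mm [-142.3  -41.6] z 0.2395 rot [-1.57   0.     1.311] F [-0.2 -0.6  0.6] w 0.0003
yaw err deg 0.01
lever px [201.6 212.5] box [194 205  16  16 171] D 0.0071 f 0.342 a 0.302 knob [ 50.3 -42.  134.9]
```

View pics/end_scene.png

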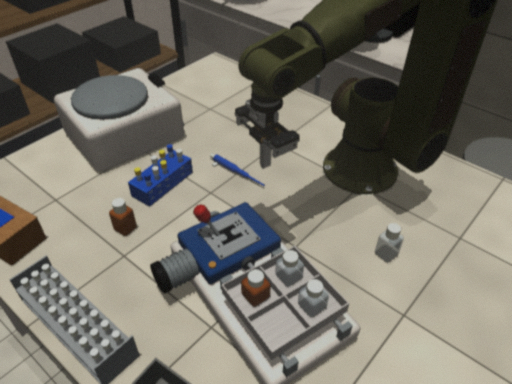

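View pics/end_top.png

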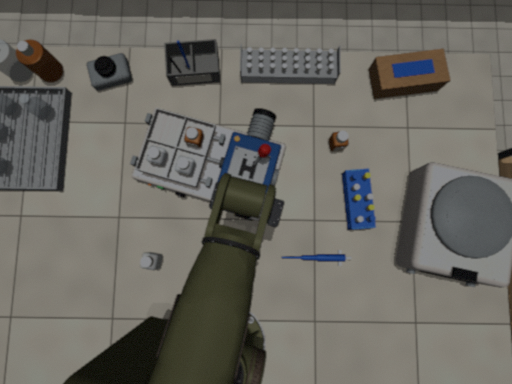

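The lever rests forward-right in third, with the knob at scene (202,212) and top (265,150). The hand is clear, and the bottles, rack and pipette are at the same pixels as at the start. Handing in.

```bash
python3 -c "
from station import hand_in
print(hand_in())"
```

```text
the job is handed in; nothing more can be done
None
```

The lever is in third and the job is handed in. With the fingers shut, I pushed the knob out of second into neutral, went round and pushed it across from its left side, then pushed it forward from behind into third.

**Lever:** after I backed away, the camera put it at gear_fore ≈ 0.34 and gear_across ≈ 0.29–0.30. The push ended at the stop: force rose from about 2 N to 6.5 N and the tip stopped following. That 6.5 N was the highest wrist force I read, but I only read it at the end of each move.

**Hand and bench:** the hand ended about 19 cm behind the knob and 24 cm up, touching nothing. By eye, the bottles, rack and pipette look unmoved between the first and last pictures. It took about 14 s of the 51 s.

**Disagreements:**
- **Early lever readings:** the first ones were off by a few hundredths of a radian because the colour mask caught only the lit part of the knob. I widened the mask.
- **Crosswise push:** the fingers hid most of the knob, so I judged that push by finger position and checked it after backing off.

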